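# Lay the tilted wiring plate flat

### The job

The mounting plate on the wiring stand is propped up by its ratchet. With the fingertips, press the pawl's tab down until the pawl flips over and stays free of the teeth, and only then push the plate's raised edge down until the plate lies flat on its rests. Push and press only: do not raise the plate, do not slam it down, leave the pawl free, leave the other things on the bench alone, and finish clear of everything.

Things in the scene. Friction and masses are not known exactly. Their poses are not given: they have to be found in the camera images.
- stand: Low dark steel stand, fixed to the bench, 210 (x) by 290 mm (y). Origin: centre of its underside on the bench; z up. The plate's hinge axis is parallel to x, at y = -100 mm, z = 85 mm in this frame; the plate rises on the +y side. Toothed quadrant and pawl are at the +x end, the pawl on the -y side of the hinge.
- plate (a joint): Angle of the mounting plate (bare metal sheet with switchgear), rad: 0 = flat on its rests, larger = raised; end stop 1.15. The hinge is stiff: the plate stays where left; once the pawl is free, 2 to 7 N push its edge down. With the pawl engaged it sinks a little to the next tooth, then blocks springily (12 mm at 25 N).
- plate_edge (a point): Push point on the plate's top face, mid-length of the bare strip along the raised edge: 208 mm along the plate from the hinge axis, 88 mm above the bench when flat. Turns with the plate: x along the edge, y outwards, z out of the face. Strip: 90 mm either way in x, 27 mm out to the edge, 38 mm in to a 25 mm high duct; switchgear up to 51 mm high from 83 mm in.
- pawl (a joint): Angle of the pawl, rad: 0 = engaged in the teeth, 0.45 = fully free (end stop). Over-centre spring: it takes about 4 N on the tab; past 0.22 it snaps over to 0.45 by itself and stays there.
- pawl_tab (a point): Centre of the top face of the pawl's dark steel tab, 30 (x) by 28 mm (y), pointing out on the stand's -y side near its +x end; about 60 mm above the bench when engaged. It sinks about 28 mm as the pawl goes free, turning about an axis parallel to the stand's x that lies 59 mm towards +y from this point and 40 mm above the bench.
- screwdriver: Loose screwdriver, 190 mm, lying on the bench. Bystander; origin on its underside, x along it.
- contactor: Loose grey contactor block, 45 x 75 x 77 mm, on the bench. Bystander; origin at the centre of its underside.
- meter: Loose black multimeter, 85 x 170 x 40 mm, lying on the bench. Bystander; origin at the centre of its underside.
- tape: Loose roll of black tape lying flat, 64 mm across, 19 mm high. Bystander; origin at the centre of its underside.
- ferrules: Loose small jar, 48 mm across, 60 mm high. Bystander; origin at the centre of its underside.
- tray: Loose blue parts tray, 100 x 75 x 35 mm. Bystander; origin at the centre of its underside.
- breaker: Loose narrow white circuit breaker, 18 x 80 x 76 mm, standing on the bench. Bystander; origin at the centre of its underside.

How it is judged:
By the outcome, as a careful person would: the job done as asked, in the order asked, and still so for the second after the job is handed in, with the robot touching nothing.
It also fails if it takes over 48 s, if anything falls off the work surface, if the arm or the gripper's body presses on something with over 40 N, if the wrist force passes 120 N, or if a joint passes its speed limit or range.

### The arm

A 6-joint arm with a two-finger parallel gripper is mounted at the origin on the work surface. World frame = base frame: x ahead of the robot, y to its left, z up, the work surface at z = 0. Lengths are in m, angles in rad, forces in N, time in s.
With the tool pointing down it reaches from about 0.3 to 0.825 m from the base axis. Payload 5.4 kg.
Tool frame: the origin (TCP) lies at the very end of the fingers, on their centre line; the grasp point (between the pads) lies 19 mm behind it; z points along the fingers, y is the line along which they close (so a half turn about z gives the same grasp; the last joint's range is limited). The gripper opens to 92 mm and grips with 3 to 60 N. Pads are 20 mm wide; open, the fingers measure 128 mm over their backs; the gripper's body (75 mm by 189 mm) begins 69 mm behind the grasp point.
Start: joints at [1.09, 0.158, 1.597, -0, 1.386, -0.21], TCP at [0.154, 0.554, 0.215] pointing down, gripper open.
Joint ranges: [-2.91, 2.91], [-0.94, 2.29], [0.18, 2.7], [-1.29, 4.43], [0.17, 2.64], [-3, 3]. Speed limits (rad/s): [2.57, 2.57, 3.14, 3.14, 3.14, 3.14].

### API

Orientations are given as a rotation vector (axis times angle).
In Python, from workcell import bot gives the robot as it stands. Calls block until the motion is done:
- bot.goto(position, orientation): joint-space move of the TCP to a pose.
- bot.line_to(position, rot=None, max_speed=0.15): straight line of the TCP; rot=None keeps the orientation; max_speed is the mean speed in m/s.
- bot.set_joints(angles): joint-space move.
- bot.set_gripper(opening, newtons=None): opening from 0.0 (shut) to 1.0 (fully open); newtons is the grip in N (None keeps the last); returns when the fingers have stopped.
- bot.hold(seconds).
- bot.inverse_kinematics(position, orientation): joint angles nearest the present ones, or None.
- bot.read_camera(name): name is "scene" or "side" or "wrist"; returns a dict with "pixels" (420x560x3 uint8, blue, green, red), "fx", "fy", "cx", "cy" (pixels), "R" (3x3) and "t" (3): a world point X has camera coordinates R X + t. Camera axes: x right, y down, z forward; pixel columns grow to the right and rows downward; lengths in m; the calibration is good to about 2 mm. A picture is of the moment at which its call begins. There is no depth.
A pose or a line that the arm cannot do raises bot.MotionError and nothing moves.
- bot.job_done(): hands the job in; it is judged then, once.
Readings, each from a call of its own:
- bot.current_clock(): time.
- bot.current_joints(): joint angles.
- bot.current_joint_vel(): joint speeds.
- bot.current_effort(): joint torques, N m.
- bot.current_ee_pos(): TCP position.
- bot.current_tool_rot(): TCP orientation.
- bot.current_contact_force(): force on the tool from outside, world axes, zero at the start.
- bot.current_ft_torque(): the same for the moment, N m.
- bot.current_opening(): opening from 0.0 (shut) to 1.0 (fully open).
- bot.current_grip_force(): force on a finger pad.
Only numpy, scipy, OpenCV 4.12 (cv2) and the standard library are available. Lean on these libraries where they do the work, as an engineer would, in place of code of your own. Each camera call takes 0.05 s, during which the arm holds its last target. There are 200 camera calls.

## Working session

There is one attempt and no reset: what is moved stays moved. The work goes in short steps, each a Python script; the robot and the scene stay as the last script left them, time stands still between calls to the robot, and variables do not carry over. Pictures are saved under pics/ and viewed, at most 10 in all, crops included, and the job is handed in when it is done.

```bash
mkdir -p pics; ls; python3 - <<'E'
from workcell import bot
import cv2
for n in("scene","side"):
    c=bot.read_camera(n); cv2.imwrite(f"pics/{n}0.png",c["pixels"])
    print(n,c["fx"],c["cx"],c["cy"],c["R"],c["t"])
print(bot.current_clock(),bot.current_tool_rot())
E
```

```text
pics
scene 389.1267592788445 275.69609674460355 211.34214750779316 [[-0.05036653  0.99862002 -0.01487528]
 [ 0.7871302   0.0305235  -0.61603114]
 [-0.61472698 -0.04273613 -0.78758134]] [-0.03265024 -0.3377469   1.28391502]
side 524.5987206831511 279.67050278317254 209.02699437283533 [[ 0.81701777  0.57635464 -0.01724238]
 [ 0.33412622 -0.49759151 -0.80047633]
 [-0.46993791  0.64824226 -0.5991163 ]] [-0.44967589 -0.10535331  1.54015508]
0.1 [-4.23994153e-01 -3.11225883e+00  2.52802041e-03]
```

View pics/scene0.png

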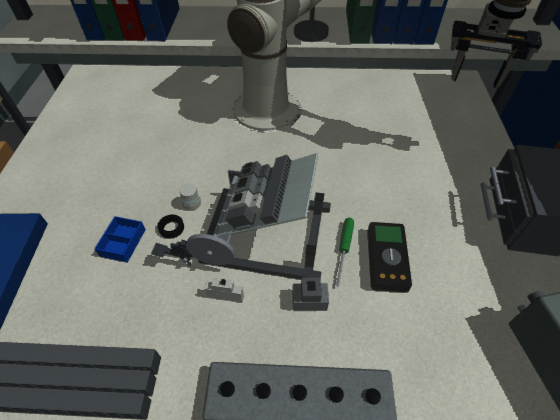

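View pics/side0.png

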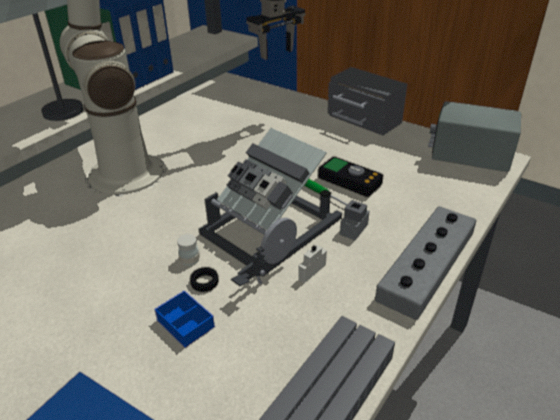

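The scene view shows the stand around (265,235), with its quadrant at (210,248) and the pawl tab at about (175,250). The plate's raised edge is at about (300,190). I'll enlarge both views.

```bash
python3 - <<'E'
import cv2
a=cv2.imread("pics/scene0.png")[140:320,140:350]
b=cv2.imread("pics/side0.png")[120:300,180:390]
f=lambda i:cv2.convertScaleAbs(cv2.resize(i,None,fx=3.3,fy=3.3,interpolation=cv2.INTER_CUBIC),alpha=1.5,beta=20)
cv2.imwrite("pics/sc.png",f(a));cv2.imwrite("pics/sd.png",f(b))
E
```

```text
(no output)
```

View pics/sc.png

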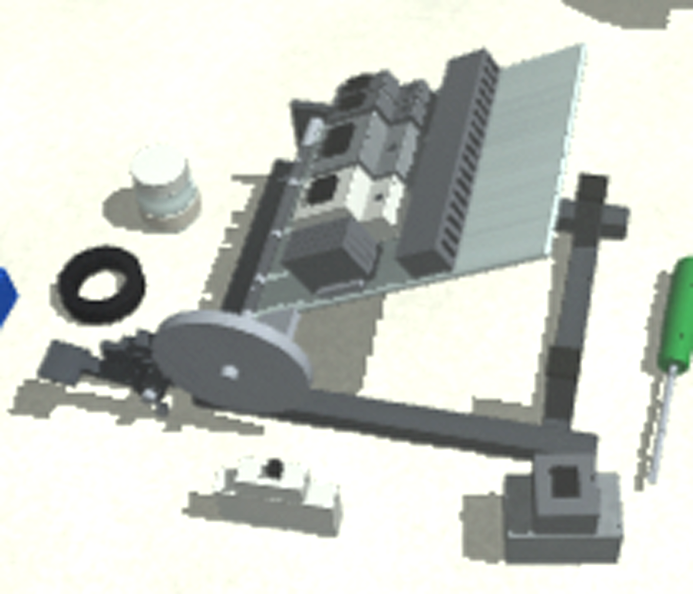

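View pics/sd.png

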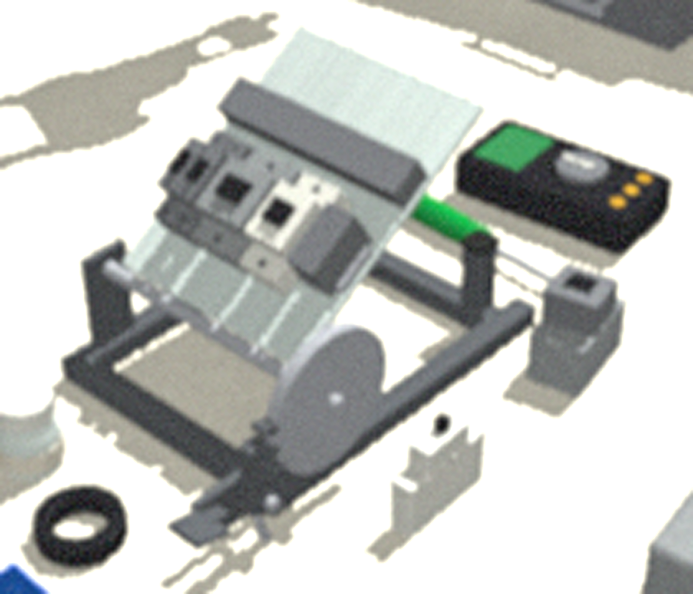

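Crop coordinates (scene / side):
- Tab centre: (68,362) / (205,526)
- Plate edge corners: (583,44) and (548,256) / (302,30) and (482,107)
- Hub: (230,373) / (336,398)
- Pawl pivot: (150,395) / (270,500)

Next I triangulate these.

```bash
cat > h.py <<'E'
from workcell import bot
import cv2, numpy as np
def P(c): return np.array([[c["fx"],0,c["cx"]],[0,c["fy"],c["cy"]],[0,0,1]])@np.c_[c["R"],c["t"]]
def tri(Pa,Pb,a,b):
    X=cv2.triangulatePoints(Pa,Pb,np.array(a,float).T,np.array(b,float).T); return (X[:3]/X[3]).T
def proj(Pm,X):
    h=Pm@np.r_[X,1]; return h[:2]/h[2]
E
python3 - <<'E'
from h import *
A=P(bot.read_camera("scene"));B=P(bot.read_camera("side"))
sc={'tab':(68,362),'far':(583,44),'near':(548,256),'hub':(230,373),'piv':(150,395)}
sd={'tab':(205,526),'far':(302,30),'near':(482,107),'hub':(336,398),'piv':(270,500)}
a=np.array([sc[k] for k in sc])/3.3+[140,140]; b=np.array([sd[k] for k in sc])/3.3+[180,120]
X=tri(A,B,a,b)
for k,x,p,q in zip(sc,X,a,b): print(k,x.round(4),'err',(proj(A,x)-p).round(1),(proj(B,x)-q).round(1))
D=dict(zip(sc,X))
e=D['near']-D['far'];print('edge len',np.linalg.norm(e),'yaw',np.arctan2(e[1],e[0]))
yaw=np.arctan2(e[1],e[0]); u=np.array([np.cos(yaw),np.sin(yaw),0]);v=np.array([-u[1],u[0],0])
for k in D: print(k,'rel hub u,v,z',(D[k]-D['hub'])@u,(D[k]-D['hub'])@v,D[k][2])
E
```

```text
tab [ 0.594  -0.198   0.0562] err [0.  0.9] [-0.4 -0.4]
far [0.4249 0.1473 0.2053] err [0. 1.] [-0.3 -0.4]
near [0.5989 0.1245 0.2047] err [-0.  -0.3] [0.1 0.1]
hub [ 0.6134 -0.0781  0.0863] err [-0.  -0.3] [0.1 0.1]
piv [ 0.6045 -0.1424  0.0392] err [-0.  -0.3] [0.1 0.1]
edge len 0.17542890936285585 yaw -0.13048318184881422
tab rel hub u,v,z -0.003699941484642981 -0.12137003516629323 0.05621543654890657
far rel hub u,v,z -0.2162016000662011 0.19901443575131295 0.2053187327702218
near rel hub u,v,z -0.040773858084983995 0.19901443575131292 0.20467874557298915
hub rel hub u,v,z 0.0 0.0 0.08625064102612988
piv rel hub u,v,z -0.0004913345909788932 -0.06483045645092964 0.03918547504446235
```

Every point matches the given sizes: tab z is 56 mm, hub 86 mm, pivot 39 mm, and the edge is 175 mm long at radius 232 mm. So the plate angle is about 0.54 rad. I'll move to just above the tab with closed fingers.

```bash
cat >> h.py <<'E'
from scipy.spatial.transform import Rotation as Ro
yaw=-0.135
u=np.array([np.cos(yaw),np.sin(yaw),0]);v=np.array([-u[1],u[0],0]);k=np.array([0,0,1.])
TAB=np.array([0.594,-0.198,0.058]); HUB=np.array([0.6134,-0.0781,0.085])
MID=np.array([0.512,0.136,0.205])   # mid of the edge line
def rot(s): return Ro.from_matrix(np.c_[s*v,s*u,-k]).as_rotvec()
def F(): return np.array(bot.current_contact_force())
def pair(name,sc,sd):
    a=bot.read_camera("scene")["pixels"][sc]; b=bot.read_camera("side")["pixels"][sd]
    f=lambda i:cv2.convertScaleAbs(cv2.resize(i,(390,390),interpolation=cv2.INTER_CUBIC),alpha=1.5,beta=20)
    cv2.imwrite(name,np.hstack([f(a),f(b)]))
E
python3 - <<'E'
from h import *
bot.set_gripper(0.0)
p=np.array(bot.current_ee_pos()); bot.line_to([*p[:2],0.33],max_speed=0.25)
q0=np.array(bot.current_joints())
best=min(((np.abs(np.array(q)-q0).max(),s) for s in(1,-1) if (q:=bot.inverse_kinematics(TAB+[0,0,.2],rot(s))) is not None))
print(best); s=best[1]; open('s','w').write(str(s))
bot.goto(TAB+[0,0,.2],rot(s))
bot.line_to(TAB+[0,0,.03],max_speed=0.12)
print(bot.current_ee_pos(),F(),bot.current_clock(),bot.current_joints())
pair("pics/p1.png",np.s_[180:300,120:240],np.s_[200:320,180:300])
E
```

```text
(np.float64(1.6042853908446997), 1)
[ 0.59464902 -0.19834105  0.08899311] [ 0.56002269  0.49753459 -0.43139471] 6.7917 [-5.14394870e-01  4.06722106e-01  1.55337840e+00 -5.74491742e-06
  1.17968303e+00 -3.79381500e-01]
```

View pics/p1.png

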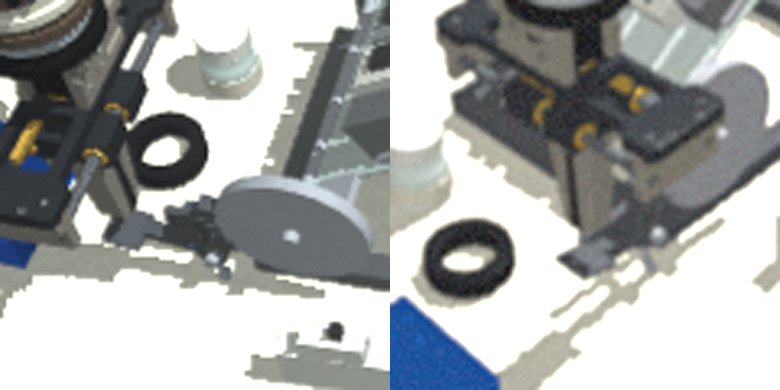

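The fingertips at about (125,210) sit directly above the tab at about (130,232), with clearance to the quadrant and the tape. Next I press in small steps and watch the force.

```bash
python3 - <<'E'
from h import *
f0=F()
z=0.072
bot.line_to([*TAB[:2],z],max_speed=0.08)
while z>0.0375:
    z-=0.003; bot.line_to([*TAB[:2],z],max_speed=0.03)
    f=F()-f0; print(round(z,4),f.round(1))
    if f[2]>15: break
bot.line_to(TAB+[0,0,.05],max_speed=0.1)
print(bot.current_clock(),F()-f0)
bot.line_to(TAB+[0,0,.25],max_speed=0.25)
pair("pics/p2.png",np.s_[180:300,120:240],np.s_[200:320,180:300])
print(bot.current_clock())
E
```

```text
0.069 [-0.8  0.1  0.1]
0.066 [-0.2  0.2  1.1]
0.063 [-0.5  0.4  0.6]
0.06 [-0.6  0.3  4.9]
0.057 [-0.3 -1.4  3.4]
0.054 [-0.3 -0.6  2. ]
0.051 [-0.5  0.8  1. ]
0.048 [-0.6 -0.1  0.2]
0.045 [-0.4  0.4  0.9]
0.042 [-0.7  0.7  0.2]
0.039 [-0.4  0.1  0.1]
0.036 [-0.8  0.7  4.1]
11.1083 [-0.73029716  0.05146406  0.40059081]
12.1583
```

View pics/p2.png

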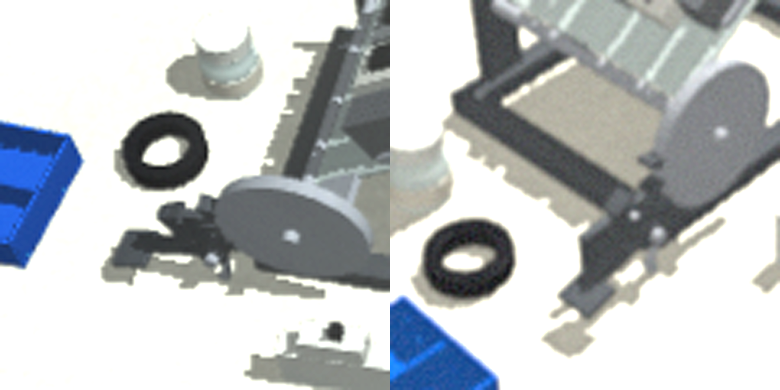

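The pawl is over: the tab has dropped to (130,250) left and (590,297) right, the pawl is clear of the quadrant, and nothing else has moved. Now I push the edge down along its arc.

```bash
python3 - <<'E'
from h import *
s=int(open('s').read())
um=(MID-HUB)@u
def pt(th,r=.210):
    return HUB+u*um+v*(r*np.cos(th)-.003*np.sin(th))+k*(r*np.sin(th)+.003*np.cos(th)+.010*np.tan(th))
p=pt(.54); print(p,'pred edge',HUB+u*um+v*.235*np.cos(.54)+k*.235*np.sin(.54))
bot.goto([*p[:2],.31],rot(s))
f0=F()
bot.line_to(pt(.54)+[0,0,.025],max_speed=0.12)
for th in np.arange(.58,-.001,-.04):
    bot.line_to(pt(th),max_speed=0.04); f=F()-f0
    print(round(th,2),np.round(bot.current_ee_pos()[2],4),f.round(1))
    if f[2]>14: break
z=bot.current_ee_pos()[2]
if f[2]<=14:
    q=pt(0)
    for dz in (.001,.002,.003,.004,.005,.006,.007):
        bot.line_to(q-[0,0,dz],max_speed=0.02); f=F()-f0; print(dz,f.round(1))
        if f[2]>10: break
bot.hold(.2); print((F()-f0).round(1),bot.current_clock())
bot.line_to(np.array(bot.current_ee_pos())+[0,0,.03],max_speed=0.05)
bot.line_to(np.array(bot.current_ee_pos())+[0,0,.2],max_speed=0.25)
p=bot.inverse_kinematics([.3,.45,.32],rot(s)); 
if p is not None: bot.set_joints(p)
pair("pics/p3.png",np.s_[140:320,150:330],np.s_[130:310,190:370])
print(bot.current_clock(),bot.current_ee_pos())
E
```

```text
[0.50931787 0.11625322 0.20153598] pred edge [0.51241145 0.13902921 0.20582196]
0.58 0.209 [-0.1  0.5  0.8]
0.54 0.2016 [ 0.2 -0.2  0.9]
0.5 0.1935 [ 0.3 -0.2  1.8]
0.46 0.1854 [-0.7  0.4  1.2]
0.42 0.1773 [-1.   0.3  0.5]
0.38 0.1692 [ 0.4  0.4 -0. ]
0.34 0.1609 [-0.6  0.8  0. ]
0.3 0.1526 [-0.8  0.6 -0.4]
0.26 0.1441 [-0.7  1.4  0.7]
0.22 0.1355 [-1.   1.4 -0.5]
0.18 0.1269 [-0.6  1.6  0. ]
0.14 0.1182 [-1.9  0.8 -0.6]
0.1 0.1094 [-0.1  0.7  0.8]
0.06 0.1007 [-0.3  0.3  0.5]
0.02 0.0919 [-0.8  0.3  0.8]
0.001 [-5.5 -0.6 12.1]
[-5.9 -0.2 12.4] 20.625
23.8333 [0.30097802 0.44930763 0.3198448 ]
```

View pics/p3.png

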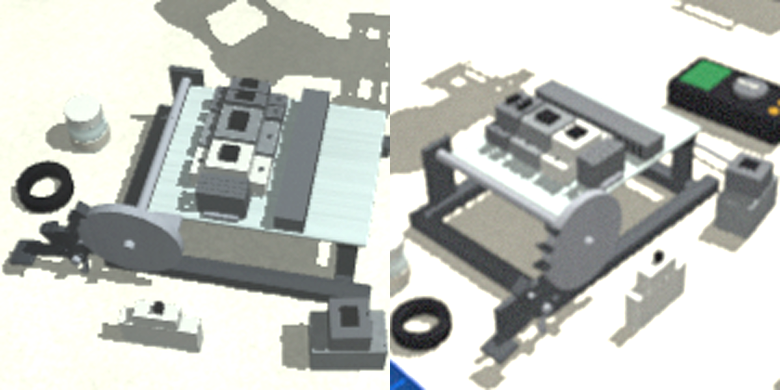

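The plate lies flat: its edge is level near (368,243), and it took 12 N at the expected 88 mm height, which means it is on its rests. The pawl tab is still down, the bystanders are where they were, and the arm is clear.

```bash
python3 -c "
from workcell import bot
print(bot.job_done())"
```

```text
the job is handed in; nothing more can be done
None
```

I pressed the pawl's tab until it flipped free, then pushed the plate down flat onto its rests, moved the arm clear and handed the job in at about 24 s; no verdict came back.

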